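# Set up the bench tile press: seat the die, then hold its lever level over the yoke

### The job

In the pottery studio, set up the bench tile press. First take the round tile die off its sloping rest, seat it rim-down (hub up) fully home in the round pocket of the press bed, and let go of it. Then pick up the press lever by its balance point and finish holding it still and level over the press, its heavy head above the die and its eye above the yoke, about 5 cm clear above the top of the yoke, so that someone can guide it in and fit the pivot pin: keep the lever level all the way, do not put it down or let it go at the end, and leave the other things on the table where they are.

Things in the scene. Friction and masses are not known exactly. Their poses are not given: they have to be found in the camera images.
- press: Tile press without its lever, fixed: grey plate 310 x 90 x 14 mm; at its -x end a steel bed 95 x 90 mm (top 24 mm above the table) with a round pocket; at its +x end a yoke of two upright cheeks (36 mm along x, 9 thick, 34 apart, tops 90 mm above the table). Origin: centre of underside; x runs from pocket to yoke, within 0.25 rad of world +y (the robot's left); z up.
- press_pocket (a point): Centre of the pocket's mouth, level with the bed's top: 105 mm from the press origin along its -x, 24 mm above the table. The pocket is 64 mm across and 10 mm deep with a flat floor.
- press_yoke (a point): Midway between the two yoke cheeks, level with their tops: 105 mm from the press origin along its +x, 90 mm above the table.
- die: Steel die, 0.3 kg: round cap 60 mm across, 17 high, hollow below (rim 12 deep, wall 4), a darker hub 34 across, 26 high on top. Origin: centre of the rim's lower face; z runs through the hub (hub from 17 to 43 mm). It starts with its rim on the sloping rest, z leaning 30 degrees from vertical, away from the robot. Seated in the pocket its origin is 14 mm above the table.
- rest: Fixed wooden rest, 90 x 76 mm; its board slopes up by 30 degrees along the rest's -x (towards the robot), with a 9 mm lip at the lower edge; the die lies on the board, its origin 35 mm above the table. Origin: on the table under the die's origin; z up. Stands left or right in front of the robot, its place swapped with the lever's at random.
- lever: Steel lever, 0.58 to 0.86 kg: heavy dark round head (48 mm across, 30 tall) at its -x end, bar 12 mm wide and 16 tall (12 to 28 mm above the lever's underside), small round eye (26 across, 28 tall) at its +x end; head to eye 210 mm. Starts lying level on head and eye, x 2.15 to 2.85 rad from world +x. Origin: level with the underside, straight below the balance point; x from head to eye, z up.
- lever_balance (a point): The lever's balance point (straight above its centre of mass), in the middle of the bar's section, 20 mm above the lever's underside, 65 mm from the head's centre and 145 mm from the eye's centre.
- lever_head (a point): Centre of the underside of the lever's heavy head, 65 mm from the lever's origin along -x.
- lever_eye (a point): Centre of the underside of the lever's eye, 145 mm from the lever's origin along +x.
- glaze_jar: Bystander: small amber glass jar with a white lid, 56 mm across, 62 mm tall, upright; origin at the centre of its underside.
- rib: Bystander: flat wooden shaping rib 90 x 45 x 6 mm; origin at the centre of its underside.
- plaster_block: Bystander: plaster block 70 x 50 x 30 mm; origin at the centre of its underside.
- mug: Bystander: terracotta mug 80 mm across, 85 mm tall; origin at the centre of its underside.
- brush: Bystander: brush about 0.2 m long lying beyond the press to the right; origin on its underside.
There are look-alikes about, which are no part of the job. Leave any purple look-alike of the die alone.

How it is judged:
By the outcome, as a careful person would: the job done as asked, in the order asked, and still so for the second after the job is handed in, while the arm keeps its last pose, push and grip.
It also fails if it takes over 64 s, if anything falls off the work surface, if the arm or the gripper's body presses on something with over 40 N, if the wrist force passes 120 N, or if a joint passes its speed limit or range.

### The arm

A 6-joint arm with a two-finger parallel gripper is mounted at the origin on the work surface. World frame = base frame: x ahead of the robot, y to its left, z up, the work surface at z = 0. Lengths are in m, angles in rad, forces in N, time in s.
With the tool pointing down it reaches from about 0.3 to 0.775 m from the base axis. Payload 14.6 kg.
Tool frame: the origin (TCP) lies midway between the tips of the shut fingers; the grasp point (between the pads) lies 19 mm behind it (ctrl.tcp_to_grasp is the z of the grasp point in the tool frame, in m); z points along the fingers, y is the line along which they close (so a half turn about z gives the same grasp; the last joint's range is limited). The gripper opens to 94 mm and grips with 3 to 60 N. Pads are 16 mm wide; open, the fingers measure 119 mm over their backs; the gripper's body (75 mm by 177 mm) begins 78 mm behind the grasp point.
Start: joints at [-1.293, 0.3, 1.521, -0, 1.321, -0.067], TCP at [0.186, -0.518, 0.205] pointing down, gripper open.
Joint ranges: [-3.03, 3.03], [-0.79, 2.21], [0.23, 2.52], [-1.04, 4.18], [0, 3.07], [-2.55, 2.55]. Speed limits (rad/s): [2.22, 2.22, 2.57, 3.14, 3.14, 3.14].

### API

Orientations are given as [roll, pitch, yaw] about the fixed x, y, z axes, in that order (R = Rz(yaw) Ry(pitch) Rx(roll)).
In Python, from station import monitor, camera, ctrl gives the robot as it stands.
- The arm moves only by the tool apply_moves, never from a script. Its argument "plan" is one flat list of numbers, 4 for each row, row after row: the shift along the tool's x, y, z in mm, then the turn about the tool's z in rad. In form: [dx, dy, dz, spin, dx, dy, dz, spin, ...]. A call has 1 to 20 rows; each row shifts and turns the commanded pose from where the row before left it, along the tool's axes as they then stand; what a row does not reach is not made up. A row lasts 1/10 s, in which the tool goes at most 50 mm and 8.59 degrees, less where a joint would pass 70% of its speed; a pose out of reach is approached as far as the arm can. A call is refused whole if a number of a shift passes 50 or a number of a turn 0.15, either way. A call with a gripper value outside its range is refused whole. "hand" is the gripper command: -1 is shut, 1 is fully open, values between are in proportion, set as the call begins (left out, the last holds). The fingers move at their own pace and stop on an object; "squeeze" is the grip in N (left out, the last holds). Time passes only in rows, so rows that do not move let the fingers close. It gives the time, the measured TCP pose, the force, the opening and the grip force at its end, in the units of the state.
- monitor.get_obs(): the state, without advancing time (a new reading comes with each control period).
- camera(name): name is "scene" or "top" or "wrist"; returns a dict with "image" (480x640x3 uint8, red, green, blue), "range_z" (480x640 float32, m along the optical axis (not along the pixel's ray), 0 where there is no reading), "mtx" (3x3 intrinsics, pixels), "distortion" ([k1, k2, p1, p2, k3] as OpenCV has them; the pictures are not rectified), "rvec" (rotation vector, rad) and "tvec" (3), from world to camera coordinates, as OpenCV has them. Camera axes: x right, y down, z forward; pixel columns grow to the right and rows downward; lengths in m; the calibration is good to about 2 mm. A picture is of the moment at which its call begins.
- ctrl.hand_in(): hands the job in; it is judged then, once.
The state is a dict: "time_s": time; "qpos": joint angles; "joint_vel": joint speeds; "tau": joint torques, N m; "ee_pos": TCP position; "eef_rot": TCP orientation; "force": force on the tool from outside, world axes, zero at the start; "moment": the same for the moment, N m; "grip_width": finger opening in m; "grip_force": force on a finger pad.
Only numpy, scipy, OpenCV 4.12 (cv2) and the standard library are available. Lean on these libraries where they do the work, as an engineer would, in place of code of your own. Each camera call takes 0.05 s, during which the arm holds its last target. There are 200 camera calls.

## Working session

There is one attempt and no reset: what is moved stays moved. The work goes in short steps, Python scripts to look and compute and a tool call to move; the robot and the scene stay as the last step left them, time stands still between calls to the robot, and variables do not carry over. Pictures are saved under pics/ and viewed, at most 12 in all, crops included, and the job is handed in when it is done.

Besides the shell and the picture viewer there is one more tool, called after "Emit:" by a JSON object that holds its "op" and its "data". apply_moves: Moves the arm, as the interface text tells. Its arguments: {"type":"object","properties":{"plan":{"type":"array","items":{"type":"number"}},"hand":{"type":"number"},"squeeze":{"type":"number"}},"required":["plan"]}

```bash
ls; mkdir -p pics
cat > h.py <<'E'
import numpy as np,cv2
from station import monitor,camera,ctrl
def snap(n,f):
    c=camera(n); cv2.imwrite('pics/'+f+'.png',cv2.cvtColor(c['image'],cv2.COLOR_RGB2BGR)); np.savez('pics/'+f+'.npz',**c); return c
def load(f): return dict(np.load('pics/'+f+'.npz'))
def cloud(c):
    """world xyz for each pixel (h,w,3), nan where no reading"""
    h,w=c['range_z'].shape
    v,u=np.mgrid[:h,:w]
    p=cv2.undistortPoints(np.stack([u,v],-1).reshape(-1,1,2).astype(float),c['mtx'],c['distortion']).reshape(h,w,2)
    z=c['range_z'].astype(float); z[z==0]=np.nan
    X=np.dstack([p*z[...,None],z]); R=cv2.Rodrigues(c['rvec'])[0]
    return (X-c['tvec'].ravel())@R
E
python3 - <<'E'
from h import *
for n in('scene','top'): c=snap(n,n+'0'); print(n,(-cv2.Rodrigues(c['rvec'])[0].T@c['tvec'].ravel()))
print(monitor.get_obs(), ctrl.tcp_to_grasp)
E
```

```text
pics
scene [ 1.46239518 -0.3113492   0.87629464]
top [0.16635661 0.0094143  1.7057736 ]
{'time_s': 0.1, 'qpos': array([-1.29254881e+00,  3.00408334e-01,  1.52148939e+00, -2.46390455e-05,
        1.32070626e+00, -6.65757912e-02]), 'joint_vel': array([ 1.70263350e-04, -9.43064865e-06, -6.41085007e-05,  6.23106982e-04,
       -9.48969007e-04, -8.63212911e-04]), 'tau': array([ 3.13009841e-03, -5.32642543e+01, -3.53282547e+01,  7.09617161e-02,
        2.34927720e-02, -5.91484604e-05]), 'ee_pos': array([ 0.18585826, -0.51740552,  0.20495955]), 'eef_rot': array([-3.14058198e+00, -4.34667247e-05,  3.44829400e-01]), 'force': array([-0.28994944,  0.09491154, -0.26010715]), 'moment': array([-0.01706164,  0.02896841,  0.045442  ]), 'grip_force': 0.0, 'grip_width': 0.09430562594806954} -0.0188
```

View pics/top0.png

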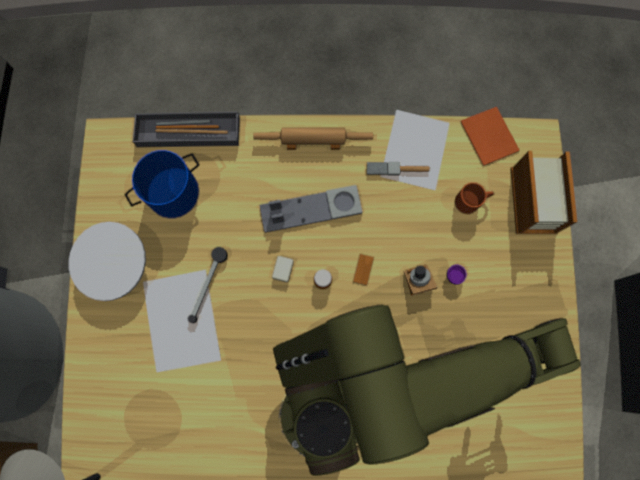

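View pics/scene0.png

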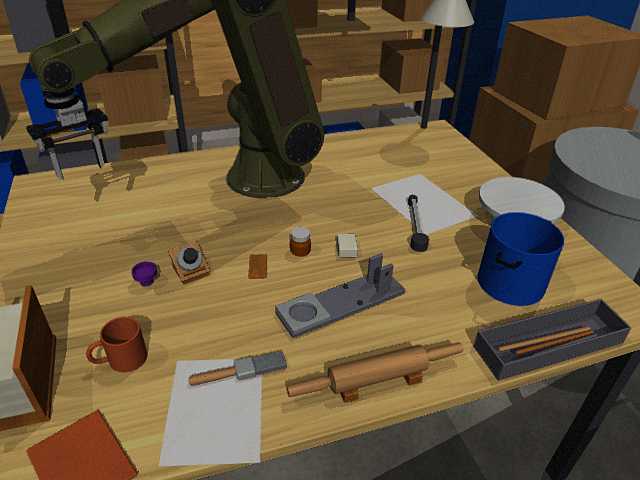

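The top view (up is +x, left is +y) shows the die on its rest at (420,278) and the pocket at (344,201). The yoke is at (276,212), the lever head at (219,256) and the lever eye at (193,318). The scene view shows the die hub at (190,257), the pocket at (302,311) and the lever head at (419,242). I'll measure with the depth data next.

```bash
cat > m.py <<'E'
from h import *
t=load('top0'); s=load('scene0'); T=cloud(t); S=cloud(s)
def pr(n,C,u,v): print(n,np.round(C[v,u],4))
for n,u,v in [('pocket',344,201),('yoke',276,212),('head',219,256),('eye',193,318),('hub',420,272),('table',320,240),('jar',322,279),('block',283,268),('rib',363,269),('purple',457,274),('mug',471,198)]: pr(n,T,u,v)
for n,u,v in [('hubS',190,257),('pocketS',302,311),('headS',419,242)]: pr(n,S,u,v)
def sel(C,x0,x1,y0,y1,z0,z1):
    P=C.reshape(-1,3); P=P[~np.isnan(P[:,0])]
    return P[(P[:,0]>x0)&(P[:,0]<x1)&(P[:,1]>y0)&(P[:,1]<y1)&(P[:,2]>z0)&(P[:,2]<z1)]
if __name__=='__main__':
  crops=[]
  for (u,v) in [(310,208),(207,287),(430,278)]:
    c=t['image'][v-50:v+50,u-65:u+65]; crops.append(cv2.resize(c,(390,300),interpolation=cv2.INTER_CUBIC))
  c=s['image'][235:285,158:223]; crops.append(cv2.resize(c,(390,300),interpolation=cv2.INTER_CUBIC))
  im=np.vstack([np.hstack(crops[:2]),np.hstack(crops[2:])]); cv2.imwrite('pics/crops.png',im[...,::-1])
E
python3 m.py
```

```text
pocket [ 0.6499 -0.0681  0.011 ]
yoke [0.6121 0.1421 0.021 ]
head [0.4734 0.3131 0.0258]
eye [0.2851 0.3853 0.0274]
hub [ 0.417  -0.2867  0.0707]
table [ 0.5286  0.0066 -0.0013]
jar [0.398  0.001  0.0654]
block [0.4371 0.118  0.0248]
rib [ 0.4362 -0.1237  0.0097]
purple [ 0.4165 -0.4072  0.0297]
mug [ 0.6637 -0.4727  0.0016]
hubS [ 0.4398 -0.2899  0.0712]
pocketS [ 0.6392 -0.0656  0.0141]
headS [0.4992 0.3022 0.032 ]
```

View pics/crops.png

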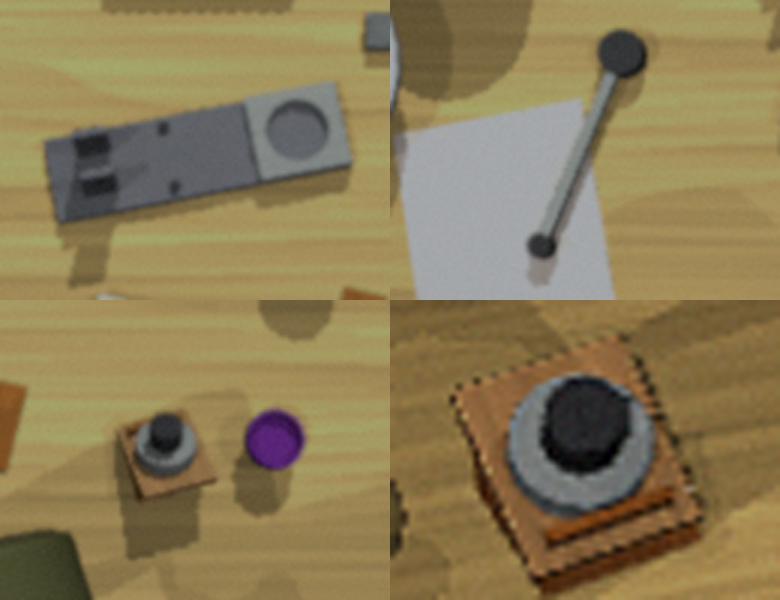

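The crops show the pocket at (297,130) and the cheek tops at (92,145) and (100,186) in the first panel. The lever head top is at (232,53) and the eye top at (151,246) in the second. The die sits on the rest with its hub leaning away and slightly sideways. Next I'll fit these.

```bash
cat > fit.py <<'E'
from m import *
def ray(c,u,v,z):
    p=cv2.undistortPoints(np.array([[[u,v]]],float),c['mtx'],c['distortion']).ravel()
    R=cv2.Rodrigues(c['rvec'])[0]; o=-R.T@c['tvec'].ravel(); d=R.T@np.r_[p,1]
    return o+d*(z-o[2])/d[2]
if __name__=='__main__':
  f=lambda cu,cv,x,y,z: np.round(ray(t,cu-65+(x+.5)/3-.5,cv-50+(y+.5)/3-.5,z),4)
  print('-- rays')
  print('pocket',f(310,208,297,130,.024)); print('cheeks',f(310,208,92,145,.09),f(310,208,100,186,.09))
  for q in [(45,142),(60,221)]: print('plate corner',f(310,208,*q,.014))
  for q in [(245,104),(337,83),(351,163),(258,182)]: print('bed corner',f(310,208,*q,.024))
  print('head',f(207,287,622-390,53,.03),'eye',f(207,287,541-390,246,.028))
  # depth plane of cap/rest: points near die
  for nm,C in(('T',T),('S',S)):
    P=sel(C,.37,.49,-.34,-.24,.012,.09); A=P[(P[:,2]<.085)]
    # ransac plane biggest w/ tilt
    rng=np.random.default_rng(0); best=(0,)
    for i in range(3000):
      q=A[rng.choice(len(A),3,False)]; n=np.cross(q[1]-q[0],q[2]-q[0]); L=np.linalg.norm(n)
      if L<1e-6: continue
      n/=L; n*=np.sign(n[2]) or 1
      if not .75<n[2]<.95: continue
      k=(abs((A-q[0])@n)<.0015)
      if k.sum()>best[0]: best=(k.sum(),n,A[k])
    print(nm,len(A),best[0],best[1],best[2].mean(0),'yaw',np.arctan2(best[1][1],best[1][0]))
    H=A[A[:,2]>.06]; print('hub',len(H),H.mean(0),H.min(0),H.max(0))
  for nm,C in(('T',T),('S',S)):
    B=sel(C,.55,.70,-.14,.2,.019,.03); 
    print(nm,'bed pts',len(B),cv2.minAreaRect((B[:,:2]*1000).astype(np.float32)))
    B=sel(C,.55,.70,-.14,.2,.08,.1); print('cheek tops',len(B),B.mean(0) if len(B) else '')
    L=sel(C,.25,.55,.27,.42,.018,.05); m,vec=cv2.PCACompute(L[:,:2],None); print('lever',len(L),m,np.arctan2(vec[0,1],vec[0,0]))
E
python3 fit.py|sed -n '/rays/,$p'
```

```text
-- rays
pocket [ 0.6462 -0.0665  0.024 ]
cheeks [0.6122 0.139  0.09  ] [0.5705 0.1304 0.09  ]
plate corner [0.6366 0.1939 0.014 ]
plate corner [0.5527 0.1765 0.014 ]
bed corner [ 0.6742 -0.0131  0.024 ]
bed corner [ 0.6969 -0.1086  0.024 ]
bed corner [ 0.6111 -0.1215  0.024 ]
bed corner [ 0.5911 -0.0261  0.024 ]
head [0.4778 0.3125 0.03  ] eye [0.283  0.3881 0.028 ]
T 589 96 [0.4914735  0.08636434 0.86659968] [ 0.39395504 -0.2898075   0.0380801 ] yaw 0.17394934334783219
hub 142 [ 0.41517681 -0.28841094  0.0686922 ] [ 0.37337517 -0.3342506   0.06003641] [ 0.43914528 -0.27134351  0.08124991]
S 981 200 [0.47443688 0.12342933 0.87159328] [ 0.4106604  -0.30184485  0.03375048] yaw 0.2545175934569086
hub 181 [ 0.4244599  -0.28967758  0.07006669] [ 0.3738669  -0.31153316  0.06014853] [ 0.44496249 -0.27121588  0.08249694]
T bed pts 471 ((623.6168823242188, 35.37738800048828), (92.09300994873047, 301.8547058105469), 12.242002487182617)
cheek tops 84 [0.60398157 0.13734845 0.08676991]
lever 513 [[0.40638998 0.34330367]] -0.36667305658321636
S bed pts 962 ((631.2295532226562, 20.15746307373047), (95.39078521728516, 276.70733642578125), 11.422430992126465)
cheek tops 158 [0.60928673 0.13666224 0.08731877]
lever 421 [[0.42340605 0.33567301]] -0.3696092018624529
```

Emit:
{"op": "apply_moves", "data": {"plan": [35,-18,0,0,35,-18,0,0,35,-18,0,0,35,-18,0,0,35,-18,0,0,35,-18,0,0,35,-18,0,0,35,-16,0,0,0,0,0,0.145,0,0,0,0,0,0,0,0], "hand": 0.3}}

```text
time_s: 1.2
ee_pos: [0.4011, -0.2895, 0.2053]
eef_rot: [-3.141, 0.0, 0.203]
force: [-0.0, -0.1, -0.0]
grip_width: 0.0609
grip_force: 0.0
```

Run:
```python
from h import *
c=snap('wrist','w1'); o=monitor.get_obs(); print(o['ee_pos'],o['eef_rot'],o['time_s']); print(-cv2.Rodrigues(c['rvec'])[0].T@c['tvec'].ravel())
```

```text
[ 0.40100841 -0.28973199  0.20531482] [-3.14141581e+00  2.39073532e-04  2.02645099e-01] 1.25
[ 0.47994397 -0.27406161  0.38384066]
```

View pics/w1.png

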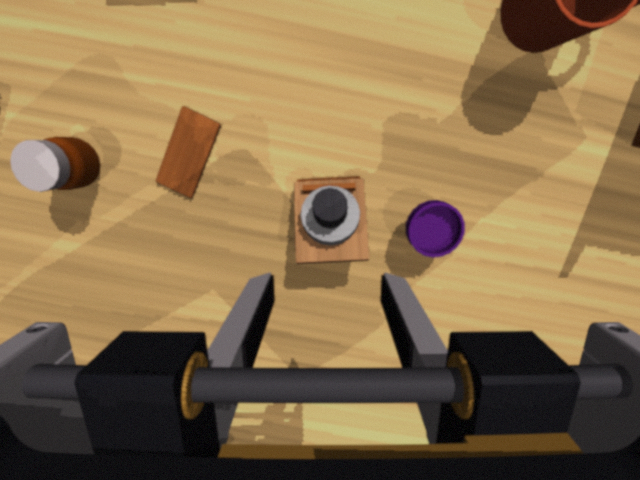

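The wrist view shows the rest centred near (331,220), turned slightly counter-clockwise of the tool. The hub top is near (329,205), and the purple cup is well to the right at (435,228). I'll fit the die here from the depth data.

```bash
python3 - <<'E' | sed -n '/--/,$p'
from fit import *
w=load('w1'); C=cloud(w); print('--')
im=w['image'].astype(int); sub=np.zeros(im.shape[:2],bool); sub[170:270,288:375]=1
hsv=cv2.cvtColor(w['image'],cv2.COLOR_RGB2HSV)
P=C[sub]; col=hsv[sub]; 
grey=(col[:,1]<70); 
dark=grey&(col[:,2]<80); cap=grey&(col[:,2]>100)
yaw=.25
def plane(A):
    rng=np.random.default_rng(0); best=(0,)
    for i in range(2000):
      q=A[rng.choice(len(A),3,False)]; n=np.cross(q[1]-q[0],q[2]-q[0]); L=np.linalg.norm(n)
      if L<1e-7: continue
      n/=L; n*=np.sign(n[2]) or 1
      if not .8<n[2]<.93: continue
      k=abs((A-q[0])@n)<.001
      if k.sum()>best[0]: best=(k.sum(),n,k)
    k=best[2]; m=A[k].mean(0); n=np.linalg.svd(A[k]-m)[2][2]; n*=np.sign(n[2]); return n,m,k
for nm,s in(('cap',cap),('all',P[:,2]>.015),('dark',dark&(P[:,2]>.06))):
    A=P[s]; A=A[~np.isnan(A).any(1)]
    n,m,k=plane(A); print(nm,len(A),k.sum(),n.round(3),'tilt',np.degrees(np.arccos(n[2])).round(1),'yaw',np.arctan2(n[1],n[0]).round(3),m.round(4))
# pixel estimate: hub top ellipse centre by colour; cap blob
for y in range(176,262,6): print(y,''.join('#' if hsv[y,x,2]<75 and hsv[y,x,1]<90 else('o' if hsv[y,x,1]<75 else '.') for x in range(288,376)))
E
```

```text
--
cap 1233 966 [0.483 0.126 0.866] tilt 30.0 yaw 0.255 [ 0.4113 -0.295   0.0507]
all 5636 2014 [0.484 0.119 0.867] tilt 29.9 yaw 0.242 [ 0.3906 -0.2977  0.0431]
dark 1059 737 [0.476 0.127 0.87 ] tilt 29.5 yaw 0.261 [ 0.4257 -0.2874  0.0716]
176 ........................................................................................
182 ........................................................................................
188 ..............................ooooooooooooooooooooooooo.................................
194 .....................ooooooooo########################oooooooooo........................
200 .................ooooooooo################################ooooooooooo...................
206 ..............ooooooooooo#################################ooooooooooooo.................
212 .............ooooooooooo###################################ooooooooooooo................
218 .............ooooooooooooo###############################ooooooooooooooo................
224 ..............oooooooooooooooo#####.################oooooooooooooooooo..................
230 .................oooooooooooooooooooooooooooooooooooooooooooooooooo.....................
236 ......................#ooooooooooooooooooooooooooooooooooooooo..........................
242 ..............................##########oooooo########..................................
248 ........................................................................................
254 ........................................................................................
260 ........................................................................................
```

Emit:
{"op": "apply_moves", "data": {"plan": [0,0,0,-0.047,21,4,0,0,0,0,40,0,0,0,40,0,0,0,35,0,0,0,20,0,0,0,10,0,0,0,7,0,0,0,0,0,0,0,0,0]}}

```text
time_s: 2.25
ee_pos: [0.4231, -0.2885, 0.0544]
eef_rot: [3.14, -0.001, 0.247]
force: [-0.2, -0.3, -0.2]
grip_width: 0.0605
grip_force: 0.0
```

Emit:
{"op": "apply_moves", "data": {"plan": [0,0,0,0,0,0,0,0,0,0,0,0,0,0,0,0,0,0,0,0,0,0,0,0,0,0,0,0,0,0,0,0], "hand": -1, "squeeze": 20}}

```text
time_s: 3.05
ee_pos: [0.4228, -0.2881, 0.0536]
eef_rot: [3.141, -0.0, 0.247]
force: [-1.1, 1.7, 5.6]
grip_width: 0.0341
grip_force: 20.0
```

Emit:
{"op": "apply_moves", "data": {"plan": [0,0,-5,0,0,0,-15,0,0,0,-25,0,0,0,-25,0,0,0,-20,0,0,0,-10,0,20,-6,0,0,30,-9,0,0,30,-9,0,0,30,-8,0,0,20,-5,0,0,0,0,0,0,0,0,0,0]}}

```text
time_s: 4.35
ee_pos: [0.5393, -0.2203, 0.1525]
eef_rot: [-3.141, 0.001, 0.247]
force: [-0.5, 0.3, -3.3]
grip_width: 0.0341
grip_force: 20.0
```

Run:
```python
from h import *
c=snap('wrist','w2'); s=snap('scene','s2')
im=np.hstack([cv2.resize(c['image'][80:400,120:520],(400,320)),cv2.resize(s['image'][180:300,150:300],(400,320),interpolation=cv2.INTER_CUBIC)])
cv2.imwrite('pics/c2.png',im[...,::-1])
```

```text
(no output)
```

View pics/c2.png

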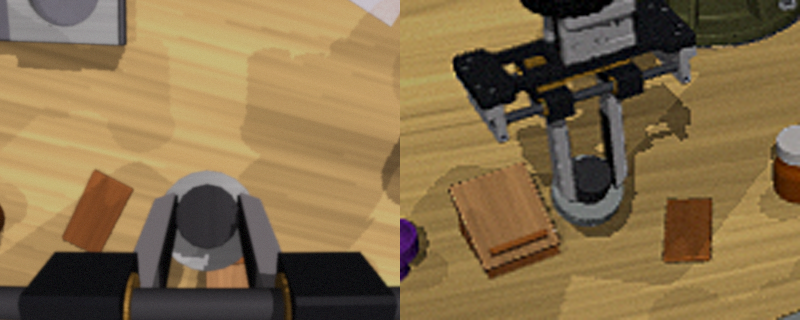

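The die is held, its cap visible under the fingers and still leaning. I'll lower it to the table next, clear of everything, and level it there under a light grip.

Emit:
{"op": "apply_moves", "data": {"plan": [0,0,20,0,0,0,30,0,0,0,30,0,0,0,20,0,0,0,10,0,0,0,5,0,0,0,0,0]}}

```text
time_s: 5.15
ee_pos: [0.5397, -0.2208, 0.0387]
eef_rot: [3.141, -0.0, 0.246]
force: [0.9, -0.3, -4.0]
grip_width: 0.0337
grip_force: 20.0
```

Emit:
{"op": "apply_moves", "data": {"plan": [0,0,0,0,0,0,2,0,0,0,2,0,0,0,2,0,0,0,2,0,0,0,2,0,0,0,2,0,0,0,0,0], "squeeze": 3}}

```text
time_s: 5.95
ee_pos: [0.5397, -0.2205, 0.0262]
eef_rot: [-3.141, 0.0, 0.247]
force: [-2.4, -0.3, 1.0]
grip_width: 0.0337
grip_force: 3.0
```

Next I'll open it gently to about 44 mm so the die settles flat, then raise and look.

Emit:
{"op": "apply_moves", "data": {"plan": [0,0,0,0,0,0,0,0,0,0,0,0,0,0,0,0,0,0,0,0], "hand": 0.0}}

```text
time_s: 6.45
ee_pos: [0.5398, -0.2204, 0.0264]
eef_rot: [-3.142, -0.0, 0.247]
force: [0.2, -0.2, 1.1]
grip_width: 0.047
grip_force: 0.0
```

Emit:
{"op": "apply_moves", "data": {"plan": [0,0,-20,0,0,0,-40,0,0,0,-40,0,-40,0,-10,0,-40,0,0,0,0,0,0,0,0,0,0,0], "hand": 0.3}}

```text
time_s: 7.15
ee_pos: [0.4622, -0.2403, 0.1369]
eef_rot: [3.141, -0.001, 0.246]
force: [1.1, 0.4, -0.0]
grip_width: 0.061
grip_force: 0.0
```

Run:
```python
from h import *
c=snap('wrist','w3'); s=snap('scene','s3')
im=np.hstack([cv2.resize(c['image'],(400,300)),cv2.resize(s['image'][180:300,150:310],(400,300),interpolation=cv2.INTER_CUBIC)])
cv2.imwrite('pics/c3.png',im[...,::-1])
P=cloud(c).reshape(-1,3); k=(P[:,0]>.48)&(P[:,0]<.62)&(P[:,1]>-.28)&(P[:,1]<-.16)
for a,b in((.013,.022),(.035,.05)):
  Q=P[k&(P[:,2]>a)&(P[:,2]<b)]; 
  print(len(Q),Q.mean(0),Q[:,2].std(),cv2.minEnclosingCircle((Q[:,:2]*1000).astype(np.float32)) if len(Q) else 0)
```

```text
2325 [ 0.52370799 -0.2255115   0.01635994] 0.0007184697423848128 ((522.1362915039062, -226.11599731445312), 30.11792755126953)
1405 [ 0.52237585 -0.22615944  0.04233434] 0.0007204988789890652 ((522.138916015625, -226.34388732910156), 16.855045318603516)
```

View pics/c3.png

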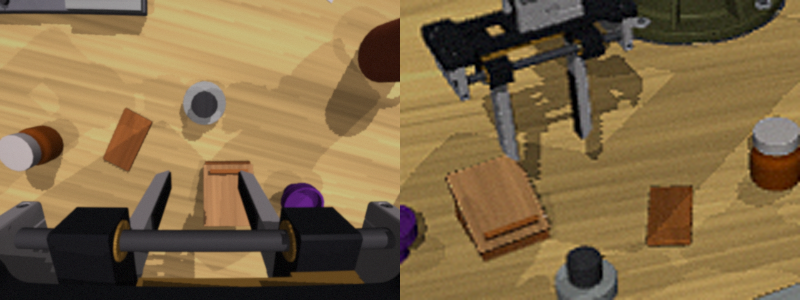

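The die stands flat on the table, hub up, at (205,103) in the left panel, and the depth fit puts its centre at (0.522, -0.226). Regrasping it upright now.

Emit:
{"op": "apply_moves", "data": {"plan": [30,1,0,0,31.6,0,0,0,0,0,40,0,0,0,40,0,0,0,22,0,0,0,10,0,0,0,4,0,0,0,0,0,0,0,0,0]}}

```text
time_s: 8.15
ee_pos: [0.5229, -0.2262, 0.0217]
eef_rot: [3.14, -0.001, 0.247]
force: [-0.0, 0.7, -0.4]
grip_width: 0.0611
grip_force: 0.0
```

Emit:
{"op": "apply_moves", "data": {"plan": [0,0,0,0,0,0,0,0,0,0,0,0,0,0,0,0,0,0,0,0,0,0,0,0,0,0,0,0], "hand": -1, "squeeze": 20}}

```text
time_s: 8.85
ee_pos: [0.5223, -0.2259, 0.0207]
eef_rot: [3.141, -0.0, 0.247]
force: [-0.7, 0.9, 4.6]
grip_width: 0.0337
grip_force: 20.0
```

Emit:
{"op": "apply_moves", "data": {"plan": [0,0,-10,0,0,0,-25,0,0,0,-25,0,0,0,-20,0,0,0,0,0,0,0,0,0]}}

```text
time_s: 9.45
ee_pos: [0.5219, -0.2258, 0.1]
eef_rot: [-3.141, 0.0, 0.247]
force: [-0.4, 0.3, -3.8]
grip_width: 0.0335
grip_force: 20.0
```

Run:
```python
from h import *
o=monitor.get_obs(); print(o['ee_pos'],o['eef_rot'])
c=snap('wrist','w4'); P=cloud(c); hsv=cv2.cvtColor(c['image'],cv2.COLOR_RGB2HSV)
cv2.imwrite('pics/w4c.png',c['image'][...,::-1])
```

```text
[ 0.5219372  -0.22577759  0.09995439] [-3.14137960e+00  2.45233453e-04  2.46836028e-01]
```

View pics/w4c.png

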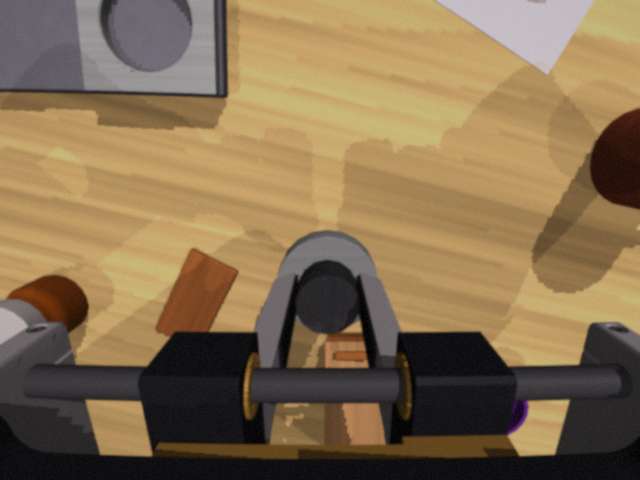

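The wrist view shows the die upright in the grip, with its hub at (328,297), and the pocket at (148,25). I'll move closer and measure the two together.

Emit:
{"op": "apply_moves", "data": {"plan": [15,-18,0,0,20,-25,0,0,20,-25,0,0,20,-25,0,0,15,-20,0,0,10,-11,0,0,0,0,0,0,0,0,0,0]}}

```text
time_s: 10.3
ee_pos: [0.5885, -0.0817, 0.0997]
eef_rot: [-3.141, 0.001, 0.247]
force: [-0.2, 0.1, -3.2]
grip_width: 0.0335
grip_force: 20.0
```

Run:
```python
from h import *
o=monitor.get_obs(); print(o['ee_pos'],o['eef_rot'])
c=snap('wrist','w5'); P=cloud(c).reshape(-1,3); hsv=cv2.cvtColor(c['image'],cv2.COLOR_RGB2HSV)
k=(P[:,0]>.55)&(P[:,1]>-.15)&(P[:,1]<.02)
Q=P[k&(abs(P[:,2]-.014)<.003)&(np.hypot(P[:,0]-.646,P[:,1]+.0665)<.045)]; print('floor',len(Q),Q.mean(0),cv2.minEnclosingCircle((Q[:,:2]*1000).astype(np.float32)))
B=P[k&(abs(P[:,2]-.024)<.004)]; print('bed',len(B),B[:,2].mean())
# mouth edge circle fit: nearest bed points around centre by angle
ctr=np.r_[.6462,-.0665]
for it in range(3):
  d=B[:,:2]-ctr; r=np.hypot(*d.T); a=np.arctan2(d[:,1],d[:,0]); E=[]
  for i in range(36):
    s=(abs(np.angle(np.exp(1j*(a-i*np.pi/18))))<.09)&(r>.02)&(r<.045)
    if s.sum()>5: E.append(B[s][r[s].argmin(),:2])
  E=np.array(E); A=np.c_[2*E,np.ones(len(E))]; x=np.linalg.lstsq(A,(E**2).sum(1),rcond=None)[0]; ctr=x[:2]; print('mouth',ctr,np.sqrt(x[2]+ctr@ctr),len(E))
# hub top of die in hand
e=o['ee_pos']; q=P[(np.hypot(P[:,0]-e[0],P[:,1]-e[1])<.03)]
H=q[(q[:,2]>e[2]+.018)&(q[:,2]<e[2]+.026)]; print('hub',len(H),H.mean(0),(H.min(0)+H.max(0))/2,cv2.minEnclosingCircle((H[:,:2]*1000).astype(np.float32)))
hs=hsv.reshape(-1,3)
K=q[(q[:,2]>e[2]-.010)&(q[:,2]<e[2]+.003)]; 
print('cap',len(K),K[:,2].mean(),cv2.minEnclosingCircle((K[:,:2]*1000).astype(np.float32)))
np.save('bed.npy',B)
```

```text
[ 0.58846394 -0.08170335  0.09968395] [-3.14126525e+00  1.17842513e-03  2.46849742e-01]
floor 5592 [ 0.64879807 -0.06677943  0.01343156] ((648.3997802734375, -67.11665344238281), 32.26445007324219)
bed 10002 0.023333249659399636
mouth [ 0.64840335 -0.06686768] 0.031691984288575725 36
mouth [ 0.64839613 -0.06684067] 0.0316539794169204 36
mouth [ 0.64839613 -0.06684067] 0.0316539794169204 36
hub 3481 [ 0.59043004 -0.08206014  0.12131548] [ 0.58892227 -0.07971507  0.12168011] ((597.50439453125, -79.68873596191406), 28.189550399780273)
cap 2695 0.0956225424173314 ((588.7039184570312, -81.95860290527344), 29.687149047851562)
```

Emit:
{"op": "apply_moves", "data": {"plan": [20,0,0,0,25,0,0,0,16.5,0,0,0,0,0,20,0,0,0,20,0,0,0,8,0,0,0,3,0,0,0,0,0,0,0,0,0]}}

```text
time_s: 11.25
ee_pos: [0.6489, -0.0665, 0.0505]
eef_rot: [3.141, -0.001, 0.246]
force: [0.7, -0.3, -2.4]
grip_width: 0.0337
grip_force: 20.0
```

Run:
```python
from h import *
o=monitor.get_obs(); print(o['ee_pos'],o['force'])
c=snap('wrist','w6'); P=cloud(c).reshape(-1,3)
e=o['ee_pos']; q=P[(np.hypot(P[:,0]-e[0],P[:,1]-e[1])<.033)]
K=q[(q[:,2]>e[2]-.008)&(q[:,2]<e[2]+.001)]
print('cap',len(K),K[:,2].mean(),cv2.minEnclosingCircle((K[:,:2]*1000).astype(np.float32)))
B=P[(P[:,0]>.55)&(P[:,1]>-.15)&(P[:,1]<.02)&(abs(P[:,2]-.024)<.004)];print(B[:,2].mean())
```

```text
[ 0.64890306 -0.06653106  0.05051332] [ 0.6840501  -0.30864335 -2.42500634]
cap 2620 0.04628745971557013 ((649.05126953125, -67.46595001220703), 29.991661071777344)
0.023377806336860926
```

Emit:
{"op": "apply_moves", "data": {"plan": [-0.4,-0.7,4,0,0,0,2,0,0,0,2,0,0,0,2,0,0,0,2,0,0,0,2,0,0,0,1,0,0,0,1,0,0,0,0,0,0,0,0,0]}}

```text
time_s: 12.3
ee_pos: [0.6482, -0.0657, 0.0347]
eef_rot: [3.141, -0.001, 0.247]
force: [-5.3, 0.7, 9.1]
grip_width: 0.0334
grip_force: 20.0
```

Emit:
{"op": "apply_moves", "data": {"plan": [0,0,0,0,0,0,0,0,0,0,0,0,0,0,0,0], "hand": 0.3}}

```text
time_s: 12.7
ee_pos: [0.6479, -0.0656, 0.0334]
eef_rot: [3.142, 0.0, 0.247]
force: [0.1, -0.1, -0.8]
grip_width: 0.0599
grip_force: 0.0
```

Emit:
{"op": "apply_moves", "data": {"plan": [0,0,-15,0,0,0,-35,0,0,0,-40,0,-40,0,0,0,-30,0,0,0,0,0,0,0,0,0,0,0]}}

```text
time_s: 13.4
ee_pos: [0.5805, -0.0829, 0.1249]
eef_rot: [3.141, -0.002, 0.246]
force: [-0.4, 0.7, 0.1]
grip_width: 0.0613
grip_force: 0.0
```

Run:
```python
from h import *
c=snap('wrist','w7'); P=cloud(c).reshape(-1,3); e=monitor.get_obs()['ee_pos']; print(e)
k=np.hypot(P[:,0]-.6484,P[:,1]+.0668)
for nm,a,b,rr in(('cap',.027,.036,.031),('hub',.05,.062,.031)):
  Q=P[(k<rr)&(P[:,2]>a)&(P[:,2]<b)]; m=Q.mean(0); n=np.linalg.svd(Q-m)[2][2]
  print(nm,len(Q),m,np.degrees(np.arccos(abs(n[2]))),cv2.minEnclosingCircle((Q[:,:2]*1000).astype(np.float32)))
B=P[(P[:,0]>.55)&(P[:,1]>-.15)&(P[:,1]<.02)&(abs(P[:,2]-.024)<.003)&(k>.035)];print(B[:,2].mean())
# press axis
B2=P[(abs(P[:,2]-.0895)<.004)&(P[:,1]>.08)&(P[:,1]<.2)&(P[:,0]>.54)&(P[:,0]<.68)]; print('cheek tops',len(B2),B2.mean(0) if len(B2) else '')
cv2.imwrite('pics/w7c.png',c['image'][...,::-1])
```

```text
[ 0.58084935 -0.08276216  0.12448295]
cap 2777 [ 0.64952023 -0.0660662   0.03035045] 0.15225442254483973 ((648.2652587890625, -66.94548034667969), 30.10354232788086)
hub 1766 [ 0.64839488 -0.06672962  0.0562885 ] 0.3357861561410201 ((648.1334228515625, -66.80290985107422), 16.973283767700195)
0.023387772561250207
cheek tops 860 [0.60534884 0.12834713 0.08871101]
```

View pics/w7c.png

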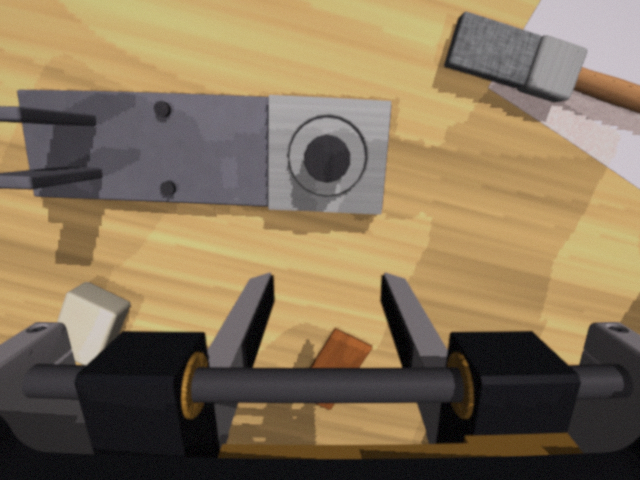

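The die is home: its cap top stands 7.0 mm above the bed and is level, with an even ring around the hub at (327,158). Next I'll raise, turn, and go over to the lever.

Emit:
{"op": "apply_moves", "data": {"plan": [0,0,-40,0,0,0,-35,0,0,0,0,-0.15,0,0,0,-0.15,0,0,0,-0.15,0,0,0,-0.15,0,0,0,-0.15,0,0,0,-0.15,0,0,0,-0.15,0,0,0,-0.15,0,0,0,-0.15,0,0,0,-0.15,0,0,0,-0.15,0,0,0,-0.15,0,0,0,-0.15,0,0,0,-0.15,0,0,0,-0.15,0,0,0,-0.15,0,0,0,-0.124,0,0,0,0], "hand": -0.2}}

```text
time_s: 15.45
ee_pos: [0.5808, -0.0825, 0.1985]
eef_rot: [3.142, 0.0, 2.773]
force: [-1.0, -0.7, 0.2]
grip_width: 0.0376
grip_force: 0.0
```

Emit:
{"op": "apply_moves", "data": {"plan": [15,22,0,0,22,33,0,0,22,33,0,0,22,33,0,0,22,33,0,0,22,33,0,0,22,33,0,0,22,33,0,0,22,33,0,0,20,28,0,0,12,17,0,0,0,0,0,0,0,0,0,0]}}

```text
time_s: 16.75
ee_pos: [0.4923, 0.3067, 0.1983]
eef_rot: [-3.141, -0.0, 2.769]
force: [0.5, -0.4, -0.3]
grip_width: 0.0376
grip_force: 0.0
```

Run:
```python
from h import *
o=monitor.get_obs(); print(o['ee_pos'],o['eef_rot'],o['qpos'],o['time_s'])
c=snap('wrist','w8'); C=cloud(c)
for h in (.2,): cv2.imwrite('pics/w8c.png',c['image'][...,::-1])
P=C.reshape(-1,3); L=P[(P[:,2]>.018)&(P[:,2]<.05)&(P[:,0]>.25)&(P[:,0]<.53)&(P[:,1]>.26)&(P[:,1]<.43)]
m,v=cv2.PCACompute(L[:,:2],None); v=v[0]*-np.sign(v[0,0]); t=(L[:,:2]-m)@v; n=np.r_[-v[1],v[0]]; w=(L[:,:2]-m)@n
print('yaw',np.arctan2(v[1],v[0]),len(L),'t',t.min(),t.max())
b=(t>t.min()+.07)&(t<t.max()-.05); mb,vb=cv2.PCACompute(L[b,:2],None); vb=vb[0]*-np.sign(vb[0,0]); print('bar',mb,np.arctan2(vb[1],vb[0]),b.sum())
nb=np.r_[-vb[1],vb[0]]
tb=(L[:,:2]-mb)@vb; wb=(L[:,:2]-mb)@nb
hd=tb<tb.min()+.048; ey=tb>tb.max()-.026
for q in(hd,ey): print(cv2.minEnclosingCircle((L[q,:2]*1000).astype(np.float32)),L[q,2].mean())
print('head end+24+65 balance',mb+vb*(tb.min()+.089),'eye end-13-145',mb+vb*(tb.max()-.158), 'mid w bar',(wb[b].min()+wb[b].max())/2,wb[b].min(),wb[b].max())
```

```text
[0.49229712 0.30671085 0.19832099] [-3.14128407e+00 -3.71525547e-05  2.76921787e+00] [ 4.94111485e-01  3.72582276e-01  1.44113398e+00 -1.76676547e-04
  1.32813562e+00 -7.04267586e-01] 16.75
yaw 2.7775830177498966 3803 t -0.08722119452558735 0.12813826340475284
bar [[0.39175715 0.34972522]] 2.7819185499814596 1202
((480.02362060546875, 315.8591613769531), 24.565757751464844) 0.029275661523206778
((313.0125732421875, 379.52703857421875), 13.713187217712402) 0.027275894310437792
head end+24+65 balance [[0.41914339 0.33942715]] eye end-13-145 [[0.44878426 0.32828126]] mid w bar 4.723246342937899e-05 -0.005695948986360841 0.005790413913219599
```

View pics/w8c.png

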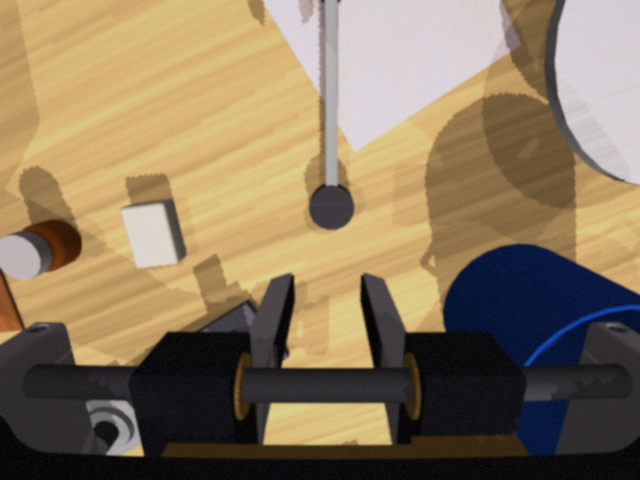

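The lever head is at (331,207) and the bar runs up the column at x≈331, between the fingers. The bystanders are clear. Descending to the balance point.

Emit:
{"op": "apply_moves", "data": {"plan": [0,0,0,-0.013,25,1,0,0,35,2,0,0,20,0.7,0,0,0,0,40,0,0,0,45,0,0,0,45,0,0,0,30,0,0,0,15,0,0,0,10,0,0,0,6,0,0,0,3,0,0,0,0,0,0,0,0,0]}}

```text
time_s: 18.2
ee_pos: [0.4189, 0.3383, 0.0052]
eef_rot: [3.141, 0.001, 2.784]
force: [0.1, -0.6, 0.0]
grip_width: 0.0378
grip_force: 0.0
```

Run:
```python
from h import *
o=monitor.get_obs(); print(o['ee_pos'],o['eef_rot'],o['force'])
c=snap('wrist','w9'); P=cloud(c).reshape(-1,3)
L=P[(P[:,2]>.018)&(P[:,2]<.034)&(P[:,0]>.25)&(P[:,0]<.40)&(P[:,1]>.34)&(P[:,1]<.43)]
print(len(L)); m,v=cv2.PCACompute(L[:,:2],None); v=v[0]*-np.sign(v[0,0]); t=(L[:,:2]-m)@v
print(np.arctan2(v[1],v[0])); e=t>t.max()-.026; print(cv2.minEnclosingCircle((L[e,:2]*1000).astype(np.float32)))
s=snap('scene','s9'); S=cloud(s).reshape(-1,3)
hd=S[(np.hypot(S[:,0]-.479,S[:,1]-.315)<.035)&(S[:,2]>.025)&(S[:,2]<.04)]; print('head scene',len(hd),hd.mean(0),cv2.minEnclosingCircle((hd[:,:2]*1000).astype(np.float32)))
```

```text
[0.41887324 0.3382545  0.00515929] [3.14066245e+00 6.36050702e-04 2.78374321e+00] [ 0.13850374 -0.62506526  0.00671258]
7406
2.77518992025096
((299.3126525878906, 385.855224609375), 16.303892135620117)
head scene 176 [0.48184426 0.3136156  0.03031184] ((476.2320861816406, 316.75537109375), 31.097501754760742)
```

Run:
```python
from h import *
c=load('w9'); C=cloud(c)
k=(C[...,2]>.018)&(C[...,2]<.034)&(C[...,0]>.25)&(C[...,0]<.40)&(C[...,1]>.34)&(C[...,1]<.43)
r,q=np.nonzero(k); print(r.min(),r.max(),[ (y,(r==y).sum()) for y in range(r.min(),r.max(),12)]); 
cv2.imwrite('pics/w9c.png',c['image'][...,::-1])
```

```text
0 270 [(0, np.int64(58)), (12, np.int64(39)), (24, np.int64(29)), (36, np.int64(29)), (48, np.int64(28)), (60, np.int64(28)), (72, np.int64(28)), (84, np.int64(27)), (96, np.int64(27)), (108, np.int64(27)), (120, np.int64(27)), (132, np.int64(26)), (144, np.int64(26)), (156, np.int64(27)), (168, np.int64(26)), (180, np.int64(26)), (192, np.int64(26)), (204, np.int64(26)), (216, np.int64(25)), (228, np.int64(25)), (240, np.int64(25)), (252, np.int64(23)), (264, np.int64(21))]
```

View pics/w9c.png

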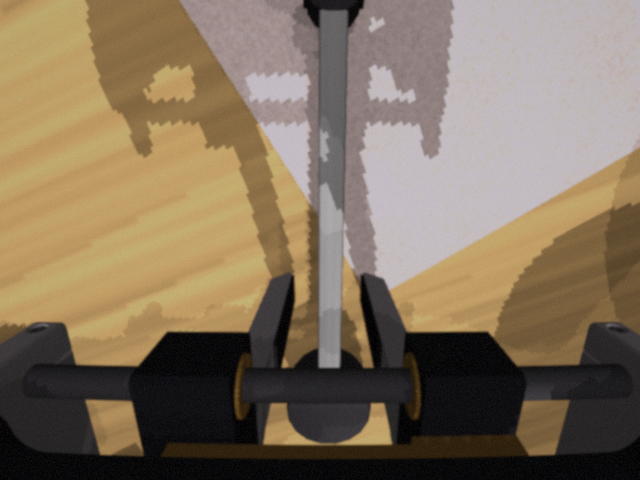

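The bar lies centred between the fingers, with the head behind them at (328,400) and the eye cut off at the top edge at (334,0). The head, eye and balance estimates agree to within about 1 mm, so I'm closing and lifting.

Emit:
{"op": "apply_moves", "data": {"plan": [0,0,1,0,0,0,0,0,0,0,0,0,0,0,0,0,0,0,0,0,0,0,0,0,0,0,0,0,0,0,0,0,0,0,0,0], "hand": -1, "squeeze": 55}}

```text
time_s: 19.2
ee_pos: [0.4186, 0.3382, 0.0035]
eef_rot: [3.141, 0.0, 2.784]
force: [1.1, 3.1, -0.6]
grip_width: 0.0116
grip_force: 55.0
```

Emit:
{"op": "apply_moves", "data": {"plan": [0,0,-2,0,0,0,-5,0,0,0,-8,0,0,0,-10,0,0,0,-5,0,0,0,0,0,0,0,0,0,0,0,0,0]}}

```text
time_s: 20.0
ee_pos: [0.4183, 0.3379, 0.0331]
eef_rot: [-3.141, -0.0, 2.784]
force: [-0.0, -0.6, -7.6]
grip_width: 0.0114
grip_force: 55.0
```

Run:
```python
from h import *
o=monitor.get_obs(); print(o['ee_pos'],o['eef_rot'],o['force'],o['moment'])
c=snap('wrist','w10'); C=cloud(c); P=C.reshape(-1,3)
L=P[(P[:,2]>.03)&(P[:,2]<.07)&(P[:,0]>.30)&(P[:,0]<.40)&(P[:,1]>.33)&(P[:,1]<.43)]
m=L.mean(0); v=np.linalg.svd(L-m)[2][0]; v*=-np.sign(v[0]); print(len(L),m,v,'pitch',np.arcsin(v[2]),'yaw',np.arctan2(v[1],v[0]))
```

```text
[0.41832112 0.33790764 0.03312436] [-3.14109024e+00 -3.52994926e-04  2.78376461e+00] [-0.04865935 -0.59363444 -7.56188088] [ 0.05586441 -0.16515932 -0.0161734 ]
6503 [0.34594509 0.36464166 0.05697038] [-9.35341810e-01  3.53745093e-01  3.27470643e-04] pitch 0.00032747064899307934 yaw 2.780020562476
```

Run:
```python
from h import *
for f in('w5','w7'):
  P=cloud(load(f)).reshape(-1,3); r=np.hypot(P[:,0]-.6484,P[:,1]+.0668)
  for nm,a,b,y0,y1 in(('bed',.0205,.0275,-.13,.0),('plate',.011,.017,-.02,.10)):
    B=P[(P[:,2]>a)&(P[:,2]<b)&(P[:,0]>.55)&(P[:,0]<.71)&(P[:,1]>y0)&(P[:,1]<y1)&(r>.034)]
    if len(B)<500: print(f,nm,len(B)); continue
    # long-edge fit: extreme points across, binned along
    yaw=1.773
    for it in range(4):
      d=np.r_[np.cos(yaw),np.sin(yaw)]; n=np.r_[-d[1],d[0]]
      t=B[:,:2]@d; w=B[:,:2]@n; bins=np.linspace(np.percentile(t,8),np.percentile(t,92),25); i=np.digitize(t,bins)
      hi=np.array([np.percentile(w[i==j],99) for j in range(1,25)]); lo=np.array([np.percentile(w[i==j],1) for j in range(1,25)])
      x=(bins[1:]+bins[:-1])/2; s=[np.polyfit(x,q,1)[0] for q in(hi,lo)]; 
      yaw+=np.mean(s)
    print(f,nm,len(B),'yaw',yaw,'diff',s,'width',np.median(hi-lo),'midline offset at pocket',np.median(hi+lo)/2-np.r_[.6484,-.0668]@n)
```

```text
w5 bed 9010 yaw 1.7690981006369348 diff [np.float64(0.0005319177731240406), np.float64(-0.0005319367522652704)] width 0.08902349583796737 midline offset at pocket 0.00014211001428310333
w5 plate 17492 yaw 1.7684989550951267 diff [np.float64(3.095743105403861e-05), np.float64(-1.9741559242720437e-05)] width 0.08731388449852567 midline offset at pocket 2.1827331116996973e-05
w7 bed 7637 yaw 1.7693389602241762 diff [np.float64(0.0007753576043569683), np.float64(-0.0007381633637291298)] width 0.08906589738986503 midline offset at pocket 3.0260543776083892e-05
w7 plate 15019 yaw 1.7691755570824506 diff [np.float64(-0.0008603748326242824), np.float64(0.0008667551963775074)] width 0.08741062013563278 midline offset at pocket -2.5318230104987016e-05
```

Press yaw is 1.769, and the lever is level in the grip. Raising and turning it smoothly.

Emit:
{"op": "apply_moves", "data": {"plan": [0,0,-8,0,0,0,-16,0,0,0,-22,0,0,0,-25,0,0,0,-25,0,0,0,-25,0,0,0,-20,0,0,0,-11,0,0,0,-5,0,0,0,0,0,0,0,0,0]}}

```text
time_s: 21.15
ee_pos: [0.4182, 0.3378, 0.1894]
eef_rot: [-3.14, -0.001, 2.784]
force: [0.6, -1.1, -8.5]
grip_width: 0.0114
grip_force: 55.0
```

Emit:
{"op": "apply_moves", "data": {"plan": [0,0,0,0.02,0,0,0,0.05,0,0,0,0.08,0,0,0,0.09,0,0,0,0.09,0,0,0,0.09,0,0,0,0.09,0,0,0,0.09,0,0,0,0.09,0,0,0,0.09,0,0,0,0.09,0,0,0,0.07,0,0,0,0.05,0,0,0,0.023,0,0,0,0,0,0,0,0]}}

```text
time_s: 22.75
ee_pos: [0.4184, 0.338, 0.1902]
eef_rot: [-3.141, 0.0, 1.772]
force: [-0.7, 0.2, -7.8]
grip_width: 0.0117
grip_force: 55.0
```

Emit:
{"op": "apply_moves", "data": {"plan": [-5,2,0,0,-13,5,0,0,-21,8,0,0,-26,10,0,0,-26,10,0,0,-26,10,0,0,-26,10,0,0,-26,10,0,0,-26,10,0,0,-26,10,0,0,-26,10,0,0,-26,10,0,0,-26,10,0,0,-26,10,0,0,-22,9,0,0,-16,6,0,0,-10,4,0,0,-4,1,0,0,0,0,0,0,0,0,0,0]}}

```text
time_s: 24.75
ee_pos: [0.6352, -0.0019, 0.1905]
eef_rot: [-3.141, -0.0, 1.772]
force: [0.3, 0.7, -8.0]
grip_width: 0.0116
grip_force: 55.0
```

```bash
cat > lv.py <<'E'
from h import *
import sys
o=monitor.get_obs(); e=o['ee_pos']; print(o['time_s'],e,o['eef_rot'][2],o['force'],o['grip_width'])
y=o['eef_rot'][2]; d=np.r_[np.cos(y),np.sin(y)]; n=np.r_[-d[1],d[0]]
for f in('wrist','scene','top'):
  c=snap(f,f+sys.argv[1]); P=cloud(c).reshape(-1,3); q=P[:,:2]-e[:2]; t=q@d; w=q@n
  k=(abs(P[:,2]-(e[2]+.0245))<.012)
  L=P[k&(t>.03)&(t<.125)&(abs(w)<.015)]
  if len(L)>30:
    m=L.mean(0); v=np.linalg.svd(L-m)[2][0]; v*=np.sign(v[1]); print(f,len(L),m,'pitch',np.arcsin(v[2]),'yaw',np.arctan2(v[1],v[0]))
  for nm,a,b in(('head',-.092,-.04),('eye',.131,.165)):
    H=P[k&(t>a)&(t<b)&(abs(w)<.03)]
    if len(H)>20: print(f,nm,len(H),H.mean(0),cv2.minEnclosingCircle((H[:,:2]*1000).astype(np.float32)))
E
python3 lv.py 11
```

```text
24.75 [ 0.63523194 -0.00190774  0.19048672] 1.7715221227559825 [ 0.2859674   0.67581082 -7.96888786] 0.011610376822380555
wrist 5917 [0.61960606 0.07731251 0.21429621] pitch 7.140894246739629e-05 yaw 1.772743480322527
wrist head 1786 [ 0.64984084 -0.07302027  0.21626555] ((647.6737670898438, -66.71221923828125), 24.257883071899414)
wrist eye 680 [0.60901771 0.12945482 0.21208936] ((608.1234130859375, 133.64866638183594), 13.168438911437988)
scene 279 [0.62412317 0.07457171 0.2120147 ] pitch 0.0005493422866278807 yaw 1.7766963407291527
scene head 386 [ 0.65509119 -0.06873321  0.21521131] ((651.360595703125, -66.11927032470703), 26.265668869018555)
scene eye 94 [0.61244426 0.1376635  0.21328165] ((607.6495971679688, 137.64979553222656), 14.924479484558105)
top 88 [0.61222718 0.09625048 0.21178507] pitch 0.008502816870526666 yaw 1.7977666467270954
top head 112 [ 0.64470342 -0.0760827   0.21397295] ((645.7984008789062, -69.55628967285156), 23.000972747802734)
top eye 71 [0.60424513 0.13795846 0.21206279] ((605.2576904296875, 139.11932373046875), 13.670827865600586)
```

The head is within 1 mm of the pocket and the lever is level. Lowering to 5 cm above the yoke top.

Emit:
{"op": "apply_moves", "data": {"plan": [-0.4,0.6,3,0.003,0,0,6,0,0,0,8,0,0,0,8,0,0,0,8,0,0,0,7,0,0,0,4,0,0,0,3,0,0,0,0,0,0,0,0,0,0,0,0,0,0,0,0,0,0,0,0,0,0,0,0,0]}}

```text
time_s: 26.3
ee_pos: [0.6362, -0.0029, 0.1435]
eef_rot: [3.141, 0.0, 1.768]
force: [0.8, -0.2, -8.7]
grip_width: 0.0113
grip_force: 55.0
```

```bash
python3 lv.py 12; cp pics/scene12.png pics/final.png
```

```text
26.3 [ 0.63622025 -0.00289281  0.14354669] 1.7677975506773467 [ 0.81340366 -0.23658969 -8.67561003] 0.011252273270516415
wrist 5933 [0.62086039 0.07638432 0.16731708] pitch -0.00015801123092289948 yaw 1.7690623975342958
wrist head 1790 [ 0.65056171 -0.07402361  0.16928888] ((649.5032958984375, -67.69670104980469), 23.93657875061035)
wrist eye 682 [0.6104436  0.12857746 0.16505726] ((609.533935546875, 132.9541778564453), 13.179612159729004)
scene 223 [0.62567091 0.07724792 0.16452672] pitch 0.029172108218915 yaw 1.8016670695955557
scene head 367 [ 0.65585837 -0.06996893  0.16823167] ((651.843994140625, -67.45819091796875), 26.575197219848633)
scene eye 89 [0.61322894 0.13697017 0.16638374] ((610.1243286132812, 136.96572875976562), 13.498222351074219)
top 81 [0.61316862 0.09696616 0.16445422] pitch -0.02076715772516283 yaw 1.7795166721068307
top head 106 [ 0.64409282 -0.07712221  0.16724443] ((646.3633422851562, -72.98860931396484), 23.551456451416016)
top eye 66 [0.60519598 0.13687988 0.16506384] ((605.6795654296875, 135.9260711669922), 13.329642295837402)
```

View pics/final.png

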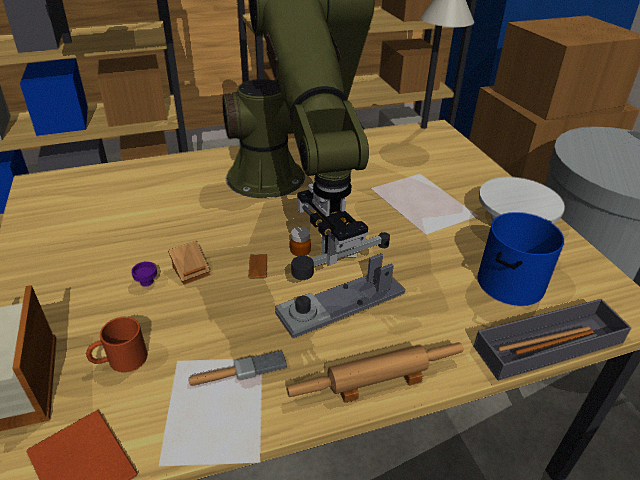

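The final view shows the die seated at (303,307), with the lever level above the press, its head at (302,267) and its eye at (385,240). The bystanders have not moved, so I'm handing in.

```bash
python3 -c "
from station import ctrl
print(ctrl.hand_in())"
```

```text
the job is handed in; nothing more can be done
None
```

The die is seated fully home in the press pocket, hub up, and the lever is held still and level with its head over the die and its eye over the yoke, about 5 cm clear of the yoke top; the job is handed in at about 26 s.

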